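# Re-rack a row of optics boxes in reverse order

## Robot

A 7-joint arm with a two-finger parallel gripper is mounted at the origin on a cart in front of the work surface, level with it; the furniture and walls round the work are solid. World frame = base frame: x ahead of the robot, y to its left, z up, the work surface at z = 0. Lengths are in mm, angles in rad, forces in N, time in s.
With the tool pointing down it reaches from about 425 to 925 mm from the base axis. Payload 6.8 kg.
Tool frame: the origin (TCP) lies midway between the tips of the shut fingers; the grasp point (between the pads) lies arm.grasp_offset behind it (arm.grasp_offset is the distance from the TCP to the grasp point, in mm); z points along the fingers, y is the direction in which the jaws open and shut (so a half turn about z gives the same grasp; the last joint's range is limited). The gripper opens to 85 mm and grips with 20 to 120 N. Pads are 22 mm wide; open, the fingers measure 114 mm over their backs; the gripper's body (76 mm by 85 mm) begins 54 mm behind the grasp point. The pads swing forward as they close: fully open they stand 13 mm farther back than shut.
Start: joints at [1.032, 0.477, 0.022, 1.555, -0.011, 1.109, -0.083], TCP at [281.889, -613.34, 231.308] pointing down, gripper open.
Joint ranges: [-2.96, 2.96], [-0.34, 2.1], [-1.41, 1.46], [0.24, 2.44], [-1.37, 4.51], [0.17, 1.92], [-2.96, 2.96]. Speed limits (rad/s): [2.39, 2.39, 3.14, 3.14, 3.14, 3.14, 3.14].

## Interface

Orientations are given as [roll, pitch, yaw] about the fixed x, y, z axes, in that order (R = Rz(yaw) Ry(pitch) Rx(roll)).
In Python, from workcell import status, viewer, arm gives the robot as it stands.
- The arm moves only by the tool play_rows, never from a script. Its argument "commands" is a list of rows, each a list of 3 entries, a list of its own where there are three numbers: the finger opening in m, from 0 to 0.0854, then the shift along the tool's x, y, z in m, then the turn, a rotation vector about the tool's x, y, z in degrees. A call has 1 to 20 rows; each row is the pose to reach, as a shift and turn from the pose commanded when the call began, along the tool's axes at that moment; what a row does not reach only later rows make up. A row lasts 1/10 s, in which the tool goes at most 50 mm and 8.59 degrees, less where a joint would pass 70% of its speed; a pose out of reach is approached as far as the arm can. A call with a gripper value outside its range is refused whole. The fingers move at their own pace and stop on an object; the grip force is fixed at half the most. Time passes only in rows, so rows that repeat a pose let the fingers close. It gives the time, the measured TCP pose, the force and the opening at its end, in the units of the state.
- status.state(): the state, without advancing time (a new reading comes with each control period).
- viewer.capture(name): name is "scene" or "top" or "wrist"; returns (picture, depth): 480x640x3 uint8, blue, green, red; 480x640 float32, mm along the optical axis (not along the pixel's ray), 0 where there is no reading.
- viewer.calibration(name): a dict with "mtx" (3x3 intrinsics, pixels), "pose" (4x4, takes a point from camera to world coordinates). Camera axes: x right, y down, z forward; pixel columns grow to the right and rows downward; lengths in mm; the calibration is good to about 2 mm. A picture is of the moment at which its call begins: read the wrist's pose just before it. calibration takes no time and is no camera call; for the wrist camera it gives the pose at the moment of the call.
- arm.job_done(): hands the job in, once; it reports no verdict.
The state is a dict: "time": time; "q": joint angles; "joint_vel": joint speeds; "joint_torque": joint torques, N m; "tcp_pos": TCP position; "tool_rot": TCP orientation; "wrist_force": force on the tool from outside, world axes, zero at the start; "moment": the same for the moment, N m; "grip_width": opening from 0.0 (shut) to 1.0 (fully open).
Only numpy, scipy, OpenCV 4.12 (cv2) and the standard library are available. Lean on these libraries where they do the work, as an engineer would, in place of code of your own. Each camera call takes 0.05 s, during which the arm holds its last target.

## Task

Move the four small optics boxes from the dark rack with wooden seats to the empty blue rack, in reverse order: the box next to the red end of the dark rack goes to the seat farthest from the red end of the blue rack, and so on along the row, so that the last becomes the one next to the red end. Set each box flat and centred on its own white seat and let go.

Things in the scene. Friction and masses are not known exactly. Their poses are not given: they have to be found in the camera images.
- cream_box: small closed cream-white box with a beige label on its lid, 52 x 40 x 19 mm high; origin at the centre of its underside, z up, x along its short side. At the start it lies on a seat of old_rack, its 40 mm side about along the row, its underside 22 mm above the table.
- salmon_box: small closed salmon (light orange-brown) box with a white label on its lid, 55 x 45 x 21 mm high; origin at the centre of its underside, z up, x along its short side. At the start it lies on a seat of old_rack, its 45 mm side about along the row, its underside 22 mm above the table.
- grey_box: small closed mid-grey box with a white label on its lid, 60 x 40 x 21 mm high; origin at the centre of its underside, z up, x along its long side. At the start it lies on a seat of old_rack, its 40 mm side about along the row, its underside 22 mm above the table.
- dark_box: small closed charcoal box with a white label on its lid, 45 x 45 x 22 mm high; origin at the centre of its underside, z up, x along one side (it is square). At the start it lies on a seat of old_rack, its 45 mm side about along the row, its underside 22 mm above the table.
- old_rack: dark, almost black board 90 x 236 x 8 mm, fixed on the table to the robot's left, either nearer or farther than the other rack, turned up to 0.12 rad; a red block 20 mm wide, 16 high at its +y end. Origin: centre of the board's underside; y along the row towards the red end, x across. Seat centres: x = 0, y = +87, +29, -29, -87 mm. Holds the boxes at the start, on four wooden seats.
- new_rack: blue board 90 x 236 x 8 mm, fixed on the table to the robot's left, either nearer or farther than the other rack, turned up to 0.12 rad; a red block 20 mm wide, 16 high at its +y end. Origin: centre of the board's underside; y along the row towards the red end, x across. Seat centres: x = 0, y = +87, +29, -29, -87 mm. Empty; four white seats 36 x 36 mm, tops 22 mm above the table, each with a tongue 2 high to -x.
- seat_cream: the one of four alike light wooden seats fixed on old_rack that carries the cream box at the start; its place in the row marks where that box stood (dealt at random). A raised square 36 x 36 x 14 mm with a tongue 24 long, 2 high towards -x that shows beside the box; origin under the square's centre, 8 mm above the table.
- seat_salmon: the one of four alike light wooden seats fixed on old_rack that carries the salmon box at the start; its place in the row marks where that box stood (dealt at random). A raised square 36 x 36 x 14 mm with a tongue 24 long, 2 high towards -x that shows beside the box; origin under the square's centre, 8 mm above the table.
- seat_grey: the one of four alike light wooden seats fixed on old_rack that carries the grey box at the start; its place in the row marks where that box stood (dealt at random). A raised square 36 x 36 x 14 mm with a tongue 24 long, 2 high towards -x that shows beside the box; origin under the square's centre, 8 mm above the table.
- seat_dark: the one of four alike light wooden seats fixed on old_rack that carries the dark box at the start; its place in the row marks where that box stood (dealt at random). A raised square 36 x 36 x 14 mm with a tongue 24 long, 2 high towards -x that shows beside the box; origin under the square's centre, 8 mm above the table.

How it is judged (in metres and radians):
At the end, for the whole second after the job is handed in: All four boxes stand on the blue rack in reverse order (first from the red end of the dark rack = last from the red end of the blue one), each within 12 mm of its seat's centre along and across the row, underside within 3 mm of the seat's top, tilted under 0.1 rad, released and still (((y of seat_cream in the frame of old_rack between 0.072 and 0.102 m and y of cream_box in the frame of new_rack between -0.099 and -0.075 m) or (y of seat_cream in the frame of old_rack between 0.014 and 0.044 m and y of cream_box in the frame of new_rack between -0.041 and -0.017 m) or (y of seat_cream in the frame of old_rack between -0.044 and -0.014 m and y of cream_box in the frame of new_rack between 0.017 and 0.041 m) or (y of seat_cream in the frame of old_rack between -0.102 and -0.072 m and y of cream_box in the frame of new_rack between 0.075 and 0.099 m)) and x of cream_box in the frame of new_rack between -0.012 and 0.012 m and z of cream_box in the frame of new_rack between 0.019 and 0.025 m and angle between each of cream_box, salmon_box, grey_box, dark_box's own z axis and vertical below 0.1 rad and linear speed of each of cream_box, salmon_box, grey_box, dark_box below 0.02 m/s and angular speed of each of cream_box, salmon_box, grey_box, dark_box below 0.2 rad/s and ((y of seat_salmon in the frame of old_rack between 0.072 and 0.102 m and y of salmon_box in the frame of new_rack between -0.099 and -0.075 m) or (y of seat_salmon in the frame of old_rack between 0.014 and 0.044 m and y of salmon_box in the frame of new_rack between -0.041 and -0.017 m) or (y of seat_salmon in the frame of old_rack between -0.044 and -0.014 m and y of salmon_box in the frame of new_rack between 0.017 and 0.041 m) or (y of seat_salmon in the frame of old_rack between -0.102 and -0.072 m and y of salmon_box in the frame of new_rack between 0.075 and 0.099 m)) and x of salmon_box in the frame of new_rack between -0.012 and 0.012 m and z of salmon_box in the frame of new_rack between 0.019 and 0.025 m and ((y of seat_grey in the frame of old_rack between 0.072 and 0.102 m and y of grey_box in the frame of new_rack between -0.099 and -0.075 m) or (y of seat_grey in the frame of old_rack between 0.014 and 0.044 m and y of grey_box in the frame of new_rack between -0.041 and -0.017 m) or (y of seat_grey in the frame of old_rack between -0.044 and -0.014 m and y of grey_box in the frame of new_rack between 0.017 and 0.041 m) or (y of seat_grey in the frame of old_rack between -0.102 and -0.072 m and y of grey_box in the frame of new_rack between 0.075 and 0.099 m)) and x of grey_box in the frame of new_rack between -0.012 and 0.012 m and z of grey_box in the frame of new_rack between 0.019 and 0.025 m and ((y of seat_dark in the frame of old_rack between 0.072 and 0.102 m and y of dark_box in the frame of new_rack between -0.099 and -0.075 m) or (y of seat_dark in the frame of old_rack between 0.014 and 0.044 m and y of dark_box in the frame of new_rack between -0.041 and -0.017 m) or (y of seat_dark in the frame of old_rack between -0.044 and -0.014 m and y of dark_box in the frame of new_rack between 0.017 and 0.041 m) or (y of seat_dark in the frame of old_rack between -0.102 and -0.072 m and y of dark_box in the frame of new_rack between 0.075 and 0.099 m)) and x of dark_box in the frame of new_rack between -0.012 and 0.012 m and z of dark_box in the frame of new_rack between 0.019 and 0.025 m); the robot touches nothing.
It also fails if it takes over 90 s, if anything falls off the work surface, if the arm or the gripper's body presses on something with over 40 N, if the wrist force passes 120 N, or if a joint passes its speed limit or range.

## Working session

There is one attempt and no reset: what is moved stays moved. The work goes in short steps, Python scripts to look and compute and a tool call to move; the robot and the scene stay as the last step left them, time stands still between calls to the robot, and variables do not carry over. Pictures are saved under pics/ and viewed, and the job is handed in when it is done.

Besides the shell and the picture viewer there is one more tool, called after "Call:" as name([rows], argument=value, ...), one row to a line, values as JSON. play_rows: Moves the arm, as the interface text tells. Its arguments: {"type":"object","properties":{"commands":{"type":"array"}},"required":["commands"]}

```bash
mkdir -p pics; ls; python3 - <<'E'
from workcell import status, viewer, arm
import cv2,numpy as np
print(status.state()); print(arm.grasp_offset)
for n in ["scene","top","wrist"]:
    c=viewer.calibration(n); print(n,np.round(c["mtx"],1).tolist(),np.round(c["pose"],3).tolist())
    p,d=viewer.capture(n); cv2.imwrite(f"pics/{n}0.png",p); np.save(f"pics/{n}0.npy",d)
E
```

```text
pics
{'time': 0.0, 'q': array([ 1.03188053,  0.4778049 ,  0.02239341,  1.5564386 , -0.01148531,
        1.1093271 , -0.08311874]), 'joint_vel': array([-2.94709691e-04,  1.17593608e-05,  1.78749317e-03, -1.06167234e-03,
        8.81765728e-04,  4.59968801e-04,  4.33247555e-06]), 'joint_torque': array([-7.40963460e-04, -5.96448898e+01,  1.60732336e+00, -2.81195551e+01,
        1.23590036e-02,  9.44252126e-03, -1.81846858e-06]), 'tcp_pos': array([ 281.59253726, -612.8051643 ,  230.32899536]), 'tool_rot': array([-3.13975180e+00,  1.75524963e-04,  4.30777804e-01]), 'wrist_force': array([ 0.45008155, -0.16398152, -0.25677874]), 'moment': array([ 0.01294136, -0.03785021,  0.00666082]), 'grip_width': 1.001838395663881}
18.700000000000003
scene [[605.3, 0.0, 322.6], [0.0, 605.3, 243.2], [0.0, 0.0, 1.0]] [[0.63, -0.593, 0.5, 60.904], [-0.776, -0.497, 0.389, -58.296], [0.018, -0.633, -0.774, 702.742], [0.0, 0.0, 0.0, 1.0]]
top [[549.5, 0.0, 317.3], [0.0, 549.5, 234.3], [0.0, 0.0, 1.0]] [[-0.018, -0.997, 0.071, 436.171], [-1.0, 0.017, -0.018, 271.967], [0.017, -0.071, -0.997, 902.569], [0.0, 0.0, 0.0, 1.0]]
wrist [[406.2, 0.0, 317.1], [0.0, 406.2, 230.4], [0.0, 0.0, 1.0]] [[0.418, -0.874, -0.248, 345.642], [-0.909, -0.402, -0.113, -584.234], [-0.001, 0.273, -0.962, 372.527], [0.0, 0.0, 0.0, 1.0]]
```

View pics/scene0.png

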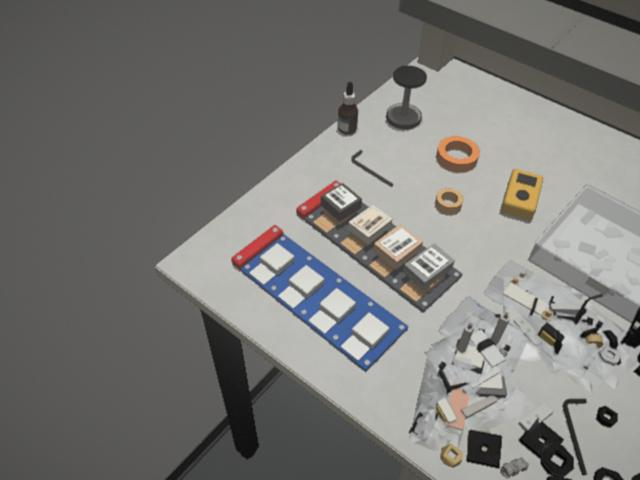

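View pics/top0.png

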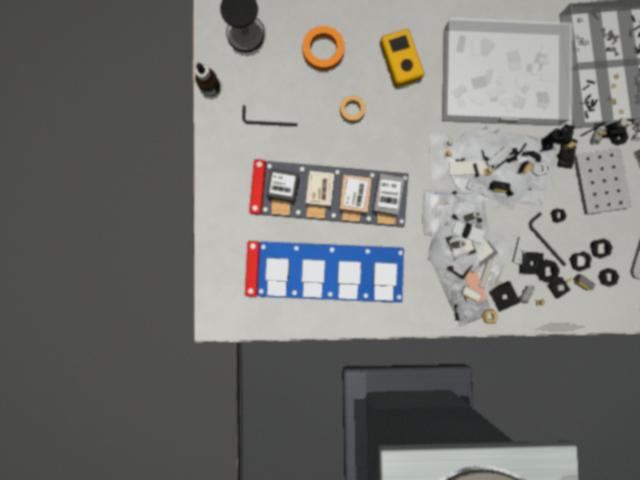

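```bash
cat > h.py <<'E'
import numpy as np,cv2
from workcell import status, viewer, arm
def rays(name,px,c=None):
    c=c or viewer.calibration(name)
    px=np.asarray(px,float).reshape(-1,2)
    d=np.c_[px,np.ones(len(px))]@np.linalg.inv(c["mtx"]).T
    return c["pose"][:3,3], d@c["pose"][:3,:3].T
def onz(name,px,z,c=None):
    o,d=rays(name,px,c); return (o+d*((z-o[2])/d[:,2:]))
def world(name,depth,c=None):
    c=c or viewer.calibration(name)
    v,u=np.mgrid[:480,:640]
    o,d=rays(name,np.c_[u.ravel(),v.ravel()],c)
    return (o+d*depth.reshape(-1,1)).reshape(480,640,3)
E
cat > m0.py <<'E'
from h import *
for n in ["top","scene"]:
    p=cv2.imread(f"pics/{n}0.png"); D=np.load(f"pics/{n}0.npy"); W=world(n,D)
    hsv=cv2.cvtColor(p,cv2.COLOR_BGR2HSV)
    roi=(W[...,0]>350)&(W[...,0]<650)&(W[...,1]>80)&(W[...,1]<420)&(W[...,2]<80)
    def blobs(m,z,lab,amin=80):
        m=(m&roi).astype(np.uint8)
        k,L,S,C=cv2.connectedComponentsWithStats(m)
        for i in range(1,k):
            if S[i,4]<amin: continue
            cs,_=cv2.findContours((L==i).astype(np.uint8),cv2.RETR_EXTERNAL,cv2.CHAIN_APPROX_NONE)
            P=onz(n,cs[0].reshape(-1,2),z)[:,:2].astype(np.float32)
            r=cv2.minAreaRect(P); zz=np.median(W[...,2][L==i])
            print(n,lab,"px",np.round(C[i]),"rect",np.round(r[0],1),np.round(r[1],1),round(r[2],1),"medz",round(float(zz),1),"bgr",p[L==i].mean(0).round())
    blobs((hsv[...,0]>100)&(hsv[...,0]<130)&(hsv[...,1]>130),8,"blue")
    blobs(((hsv[...,0]<8)|(hsv[...,0]>172))&(hsv[...,1]>150),16,"red")
    blobs((W[...,2]>32)&(W[...,2]<55),43,"tops")
    blobs((p.min(2)>190)&(W[...,2]>15)&(W[...,2]<28),22,"seats")
E
python3 m0.py
```

```text
top blue px [330. 266.] rect [438.4 235.8] [232.8  86.4] 86.5 medz 7.2 bgr [178. 100.  48.]
top red px [257. 187.] rect [578.4 352. ] [18.4 87.1] 84.4 medz 15.2 bgr [ 46.  51. 205.]
top red px [252. 269.] rect [445.7 362.2] [17.7 85.5] 86.9 medz 15.1 bgr [ 50.  53. 210.]
top tops px [282. 185.] rect [576.2 310.5] [45.2 46.3] 78.6 medz 43.7 bgr [142. 144. 145.]
top tops px [320. 188.] rect [569.6 251.3] [39.8 53. ] 82.6 medz 39.7 bgr [171. 188. 197.]
top tops px [355. 194.] rect [560.4 195.7] [45.2 55.5] 81.9 medz 41.7 bgr [170. 183. 197.]
top tops px [389. 194.] rect [558.6 142.6] [41.  60.7] 78.4 medz 41.6 bgr [161. 164. 164.]
top seats px [277. 269.] rect [443.2 322.4] [33.5 33.5] 88.9 medz 21.0 bgr [223. 221. 220.]
top seats px [313. 271.] rect [439.8 264.2] [32.  35.1] 88.9 medz 21.1 bgr [223. 222. 221.]
top seats px [349. 272.] rect [436.3 206.6] [32.1 33.6] 88.8 medz 21.4 bgr [223. 222. 221.]
top seats px [385. 274.] rect [432.1 148.9] [32.1 33.6] 88.5 medz 21.2 bgr [222. 222. 221.]
scene blue px [335. 303.] rect [434.7 231.9] [233.   87.4] 86.6 medz 6.5 bgr [154.  97.  68.]
sc
[... 321 characters left out ...]
2.4 51.5] 79.1 medz 42.5 bgr [128. 132. 134.]
scene tops px [370. 222.] rect [562.9 245.7] [43.1 56.5] 82.4 medz 38.7 bgr [165. 179. 188.]
scene tops px [398. 244.] rect [553.7 190.8] [48.2 61.5] 82.1 medz 40.6 bgr [160. 173. 185.]
scene tops px [429. 264.] rect [552.2 137.7] [43.5 65.6] 78.5 medz 40.6 bgr [152. 156. 156.]
scene seats px [277. 256.] rect [440.9 319.3] [32.8 32.7] 86.1 medz 20.4 bgr [207. 213. 214.]
scene seats px [306. 279.] rect [437.4 261.5] [32.9 32.7] 86.7 medz 20.3 bgr [209. 215. 214.]
scene seats px [337. 302.] rect [434.  203.7] [33.2 32.9] 86.6 medz 20.3 bgr [210. 216. 215.]
scene seats px [370. 328.] rect [430.5 146.1] [32.9 32.7] 86.7 medz 20.6 bgr [211. 217. 216.]
```

```bash
cat >> h.py <<'E'
def plan(*tg):
    s=status.state(); from scipy.spatial.transform import Rotation as R
    r=R.from_euler("xyz",s["tool_rot"]); p=s["tcp_pos"]
    print("t",round(float(s["time"]),2),"tcp",p.round(1),"yaw",np.degrees(s["tool_rot"]).round(2),"F",s["wrist_force"].round(1),"w",round(float(s["grip_width"])*85.4,1))
    for x,y,z,yaw in tg:
        t=R.from_euler("xyz",[np.pi,0,np.radians(yaw)])
        print((x,y,z,yaw),"shift m",(r.inv().apply(np.array([x,y,z])-p)/1000).round(4).tolist(),"turn deg",np.degrees((r.inv()*t).as_rotvec()).round(2).tolist())
E
python3 -c "
from h import *
plan((600,-150,230,50),(545,225,230,80))"
```

```text
t 0.15 tcp [ 281.7 -612.9  230.6] yaw [-1.7992e+02  1.0000e-02  2.4690e+01] F [-0.  -1.2 -0.7] w 85.4
(600, -150, 230, 50) shift m [0.4826, -0.2877, 0.0009] turn deg [-0.08, -0.01, -25.31]
(545, 225, 230, 80) shift m [0.5892, -0.6514, 0.0014] turn deg [-0.08, -0.03, -55.31]
```

View pics/wrist0.png

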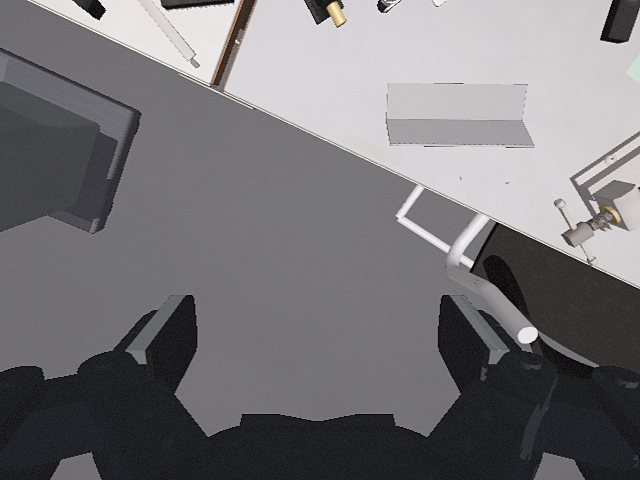

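```bash
python3 - <<'E'
from h import *
for n in ["top","scene"]:
    W=world(n,np.load(f"pics/{n}0.npy")); ok=np.load(f"pics/{n}0.npy")>0
    for z in (40,80,120,160):
        m=ok&(W[...,2]>z)&(W[...,2]<500)&(W[...,0]>200)
        if m.any():
            k,L,S,C=cv2.connectedComponentsWithStats(m.astype(np.uint8))
            for i in range(1,k):
                if S[i,4]>30:
                    w=W[L==i]; print(n,z,S[i,4],w.min(0).round(),w.max(0).round())
E
```

```text
top 40 72592 [200. 479.  40.] [880. 482. 500.]
top 40 915 [811. 342.  84.] [855. 399.  99.]
top 40 12013 [ 674. -170.   40.] [851.  46.  49.]
top 40 431 [732. 414.  40.] [767. 448. 102.]
top 40 61 [ 670. -186.   40.] [ 722. -171.   45.]
top 40 287 [ 651. -265.   40.] [ 678. -201.   91.]
top 40 52 [ 654. -188.   41.] [ 660. -168.   86.]
top 40 443 [ 624. -157.   40.] [ 668. -108.   79.]
top 40 75 [608. -66.  43.] [630. -52.  81.]
top 40 809 [551. 285.  40.] [602. 336.  49.]
top 40 285 [545. 237.  40.] [596. 273.  44.]
top 40 856 [531. 170.  40.] [591. 220.  46.]
top 40 822 [527. 117.  40.] [591. 166.  46.]
top 40 83 [516.   9.  41.] [525.  20.  84.]
top 40 92 [471.  35.  41.] [483.  45.  88.]
top 80 69709 [200. 479.  80.] [858. 482. 500.]
top 80 915 [811. 342.  84.] [855. 399.  99.]
top 80 72 [744. 424.  80.] [753. 436. 102.]
top 80 78 [ 651. -225.   81.] [ 664. -207.   91.]
top 120 66558 [200. 479. 120.] [839. 482. 500.]
top 160 62986 [200. 479. 160.] [819. 482. 500.]
scene 40 89006 [200.  23.  40.] [1085.  483.  419.]
scene 40 707 [807. 340.  41.] [868. 397.  96.]
scene 40 675 [549. 283.  40.] [601. 334.  47.]
scene 40 7068 [ 671. -111.   40.] [845.  44.  47.]
scene 40 704 [529. 168.  40.] [587. 218.  45.]
scene 40 755 [525. 114.  40.] [589. 164.  44.]
scene 40 137 [605. -68.  40.] [628. -54.  78.]
scene 40 173 [ 621. -129.   40.] [ 643. -110.   75.]
scene 40 223 [513.   6.  40.] [524.  18.  84.]
scene 40 225 [469.  32.  40.] [481.  42.  88.]
scene 80 80113 [200.  23.  80.] [1085.  483.  419.]
scene 80 622 [807. 340.  82.] [868. 397.  96.]
scene 80 68 [740. 422.  80.] [751. 434.  99.]
scene 80 31 [469.  33.  80.] [479.  40.  88.]
scene 120 71918 [200.  23. 120.] [1085.  483.  419.]
scene 160 48235 [200. 476. 160.] [900. 483. 419.]
scene 160 11609 [919.  34. 160.] [1085.  449.  227.]
```

Call:
play_rows([
  [0.085,[0.02,-0.012,0],[0,0,-1]],
  [0.085,[0.056,-0.034,0],[0,0,-3]],
  [0.085,[0.095,-0.057,0],[0,0,-6]],
  [0.085,[0.135,-0.08,0],[0,0,-9]],
  [0.085,[0.175,-0.104,0],[0,0,-12]],
  [0.085,[0.215,-0.128,0],[0,0,-14]],
  [0.085,[0.255,-0.152,0],[0,0,-16]],
  [0.085,[0.295,-0.176,0],[0,0,-18]],
  [0.085,[0.335,-0.2,0],[0,0,-20]],
  [0.085,[0.375,-0.224,0],[0,0,-22]],
  [0.085,[0.41,-0.25,0],[0,0,-24]],
  [0.085,[0.44,-0.28,0],[0,0,-26]],
  [0.085,[0.465,-0.32,0],[0,0,-29]],
  [0.085,[0.485,-0.36,0],[0,0,-32]],
  [0.085,[0.5,-0.4,0],[0,0,-36]],
  [0.085,[0.515,-0.445,0],[0,0,-40]],
  [0.085,[0.53,-0.49,0],[0,0,-44]],
  [0.085,[0.545,-0.53,0],[0,0,-48]],
  [0.085,[0.56,-0.57,0],[0,0,-52]],
  [0.085,[0.575,-0.61,0],[0,0,-55.3]],
])

```text
time: 2.15
tcp_pos: [549.2, 182.5, 231.2]
tool_rot: [-3.142, 0.0, 1.398]
wrist_force: [1.6, -0.2, 0.3]
grip_width: 0.996
```

```bash
python3 - <<'E'
from h import *
c=viewer.calibration("wrist"); p,d=viewer.capture("wrist"); cv2.imwrite("pics/wrist1.png",p); np.save("pics/wrist1.npy",d)
import pickle; pickle.dump(c,open("pics/wrist1.pkl","wb"))
plan()
E
```

```text
t 2.2 tcp [547.2 192.  231.7] yaw [-179.94   -0.34   80.82] F [-1.1  6.8  1.6] w 84.9
```

View pics/wrist1.png

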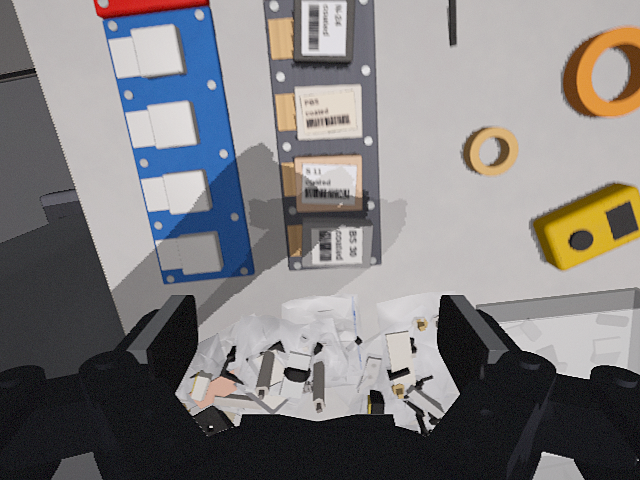

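```bash
cat > mw.py <<'E'
from h import *
import sys
def meas(tag,showseat=True):
    c=viewer.calibration("wrist"); p,D=viewer.capture("wrist"); cv2.imwrite(f"pics/{tag}.png",p)
    W=world("wrist",D,c); n="wrist"
    roi=(D>0)&(W[...,0]>350)&(W[...,0]<660)&(W[...,1]>80)&(W[...,1]<420)&(W[...,2]<70)
    def blobs(m,z,lab,amin=200):
        m=(m&roi).astype(np.uint8)
        m=cv2.morphologyEx(m,cv2.MORPH_OPEN,np.ones((3,3)))
        k,L,S,C=cv2.connectedComponentsWithStats(m)
        for i in range(1,k):
            if S[i,4]<amin: continue
            cs,_=cv2.findContours((L==i).astype(np.uint8),cv2.RETR_EXTERNAL,cv2.CHAIN_APPROX_NONE)
            zz=float(np.median(W[...,2][L==i])); P=onz(n,max(cs,key=len).reshape(-1,2),z or zz,c)[:,:2].astype(np.float32)
            r=cv2.minAreaRect(P)
            print(lab,"px",np.round(C[i]),"rect",np.round(r[0],1),np.round(r[1],1),round(r[2],1),"medz",round(zz,1),"bgr",p[L==i].mean(0).round())
    blobs((W[...,2]>35)&(W[...,2]<55),None,"tops")
    blobs((W[...,2]>17)&(W[...,2]<28),22,"seats")
if __name__=="__main__":
    viewer.capture("top"); viewer.capture("top"); plan(); meas(sys.argv[1]); plan()
E
python3 mw.py wrist2
```

```text
t 2.3 tcp [548.5 184.9 231.2] yaw [-1.7995e+02 -9.0000e-02  8.0340e+01] F [ 0.8 -0.3 -1.2] w 84.9
tops px [327.  34.] rect [577.7 308.9] [45.5 44.7] 78.5 medz 44.0 bgr [151. 150. 153.]
tops px [331. 117.] rect [571.7 250. ] [40. 52.] 82.7 medz 40.0 bgr [190. 199. 208.]
tops px [331. 187.] rect [562.  194.5] [45.2 54.1] 82.0 medz 42.0 bgr [144. 152. 164.]
tops px [338. 248.] rect [560.5 141.7] [41.4 59.9] 78.4 medz 42.0 bgr [147. 147. 150.]
seats px [161.  55.] rect [445.6 320. ] [36.  36.7] 86.5 medz 21.5 bgr [206. 206. 210.]
seats px [175. 128.] rect [442.  262.7] [35.7 36.6] 86.5 medz 21.5 bgr [209. 210. 214.]
seats px [189. 195.] rect [438.6 205.3] [36.  36.6] 86.5 medz 21.6 bgr [193. 194. 198.]
seats px [201. 257.] rect [435.1 148.1] [36.6 36.6] 86.5 medz 21.6 bgr [141. 142. 145.]
t 2.35 tcp [549.1 182.1 231. ] yaw [-1.7997e+02  1.0000e-02  8.0110e+01] F [ 0.1 -0.6 -0. ] w 84.8
```

```bash
python3 -c "
from h import *
plan((577,309.7,110,78.5),(577,309.7,12,78.5))"
```

```text
t 2.35 tcp [549.1 182.1 231. ] yaw [-1.7997e+02  1.0000e-02  8.0110e+01] F [ 0.1 -0.6 -0. ] w 84.8
(577, 309.7, 110, 78.5) shift m [0.1305, 0.0056, 0.121] turn deg [-0.03, 0.01, 1.61]
(577, 309.7, 12, 78.5) shift m [0.1305, 0.0057, 0.219] turn deg [-0.03, 0.01, 1.61]
```

Call:
play_rows([
  [0.085,[0.015,0.001,0.015],[0,0,0.3]],
  [0.085,[0.045,0.002,0.04],[0,0,0.6]],
  [0.085,[0.08,0.004,0.07],[0,0,1]],
  [0.085,[0.11,0.005,0.1],[0,0,1.4]],
  [0.085,[0.127,0.0056,0.12],[0,0,1.6]],
  [0.085,[0.1305,0.0056,0.135],[0,0,1.6]],
  [0.085,[0.1305,0.0056,0.15],[0,0,1.6]],
  [0.085,[0.1305,0.0056,0.165],[0,0,1.6]],
  [0.085,[0.1305,0.0056,0.18],[0,0,1.6]],
  [0.085,[0.1305,0.0056,0.195],[0,0,1.6]],
  [0.085,[0.1305,0.0056,0.205],[0,0,1.6]],
  [0.085,[0.1305,0.0056,0.213],[0,0,1.6]],
  [0.085,[0.1305,0.0056,0.218],[0,0,1.6]],
  [0.085,[0.1305,0.0056,0.2185],[0,0,1.6]],
  [0.085,[0.1305,0.0056,0.2185],[0,0,1.6]],
])

```text
time: 3.85
tcp_pos: [578.1, 308.8, 13.1]
tool_rot: [3.141, -0.0, 1.368]
wrist_force: [-0.0, -0.0, 1.0]
grip_width: 0.996
```

Close in place, see the force and opening.

Call:
play_rows([
  [0.03,[0,0,0],[0,0,0]],
  [0.03,[0,0,0],[0,0,0]],
  [0.03,[0,0,0],[0,0,0]],
  [0.03,[0,0,0],[0,0,0]],
  [0.03,[0,0,0],[0,0,0]],
  [0.03,[0,0,0],[0,0,0]],
  [0.03,[0,0,0],[0,0,0]],
  [0.03,[0,0,0],[0,0,0]],
])

```text
time: 4.65
tcp_pos: [578.0, 308.8, 13.4]
tool_rot: [3.141, -0.0, 1.368]
wrist_force: [-0.9, -1.7, 5.7]
grip_width: 0.518
```

```bash
python3 - <<'E'
from h import *
plan((578.1,308.8,110,78.5),(433.6,148.5,110,86.4),(433.6,148.5,14,86.4))
p,d=viewer.capture("wrist"); cv2.imwrite("pics/w3.png",p)
E
```

```text
t 4.65 tcp [578.  308.8  13.4] yaw [ 1.7997e+02 -2.0000e-02  7.8380e+01] F [-0.9 -1.7  5.7] w 44.2
(578.1, 308.8, 110, 78.5) shift m [0.0001, 0.0001, -0.0966] turn deg [0.03, -0.02, -0.12]
(433.6, 148.5, 110, 86.4) shift m [-0.186, -0.1091, -0.0967] turn deg [0.03, -0.02, -8.02]
(433.6, 148.5, 14, 86.4) shift m [-0.1861, -0.1092, -0.0007] turn deg [0.03, -0.02, -8.02]
```

View pics/w3.png

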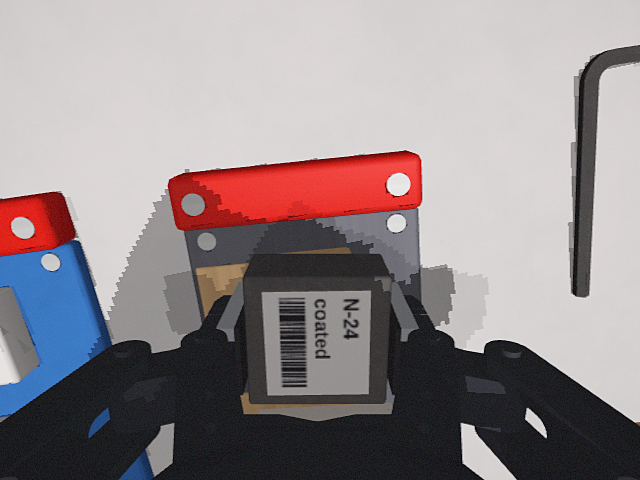

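Call:
play_rows([
  [0.03,[0,0,-0.004],[0,0,0]],
  [0.03,[0,0,-0.014],[0,0,0]],
  [0.03,[0,0,-0.03],[0,0,0]],
  [0.03,[0,0,-0.05],[0,0,0]],
  [0.03,[-0.004,-0.002,-0.07],[0,0,0]],
  [0.03,[-0.014,-0.008,-0.085],[0,0,-0.5]],
  [0.03,[-0.033,-0.019,-0.093],[0,0,-1.5]],
  [0.03,[-0.056,-0.033,-0.096],[0,0,-2.5]],
  [0.03,[-0.08,-0.047,-0.096],[0,0,-3.5]],
  [0.03,[-0.105,-0.061,-0.096],[0,0,-4.5]],
  [0.03,[-0.13,-0.076,-0.096],[0,0,-5.5]],
  [0.03,[-0.153,-0.09,-0.096],[0,0,-6.5]],
  [0.03,[-0.171,-0.1,-0.096],[0,0,-7.5]],
  [0.03,[-0.182,-0.107,-0.092],[0,0,-8]],
  [0.03,[-0.186,-0.109,-0.08],[0,0,-8]],
  [0.03,[-0.186,-0.109,-0.065],[0,0,-8]],
  [0.03,[-0.186,-0.109,-0.05],[0,0,-8]],
  [0.03,[-0.186,-0.109,-0.04],[0,0,-8]],
  [0.03,[-0.186,-0.109,-0.035],[0,0,-8]],
  [0.03,[-0.186,-0.109,-0.035],[0,0,-8]],
])

```text
time: 6.7
tcp_pos: [433.4, 148.7, 47.1]
tool_rot: [-3.14, 0.0, 1.508]
wrist_force: [0.7, -1.6, 0.2]
grip_width: 0.517
```

```bash
python3 - <<'E'
from h import *
plan((433.6,148.5,14,86.4))
p,d=viewer.capture("wrist"); cv2.imwrite("pics/w4.png",p)
p,d=viewer.capture("top"); cv2.imwrite("pics/t4.png",cv2.resize(p[130:330,220:460],None,fx=3,fy=3))
plan()
E
```

```text
t 6.7 tcp [433.4 148.7  47.1] yaw [-1.7994e+02  1.0000e-02  8.6410e+01] F [ 0.7 -1.6  0.2] w 44.2
(433.6, 148.5, 14, 86.4) shift m [-0.0002, 0.0002, 0.0331] turn deg [-0.06, 0.01, 0.01]
t 6.8 tcp [434.  148.8  48. ] yaw [ 1.7998e+02 -2.0000e-02  8.6400e+01] F [-0.4 -0.  -0.4] w 44.3
```

View pics/w4.png

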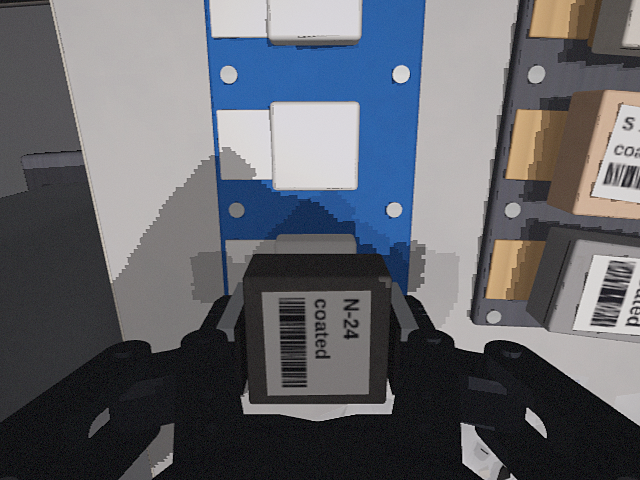

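Call:
play_rows([
  [0.03,[0,0,0.008],[0,0,0]],
  [0.03,[0,0,0.016],[0,0,0]],
  [0.03,[0,0,0.024],[0,0,0]],
  [0.03,[0,0,0.03],[0,0,0]],
  [0.03,[0,0,0.033],[0,0,0]],
  [0.03,[0,0,0.0345],[0,0,0]],
  [0.03,[0,0,0.0345],[0,0,0]],
  [0.03,[0,0,0.0345],[0,0,0]],
])

```text
time: 7.6
tcp_pos: [433.8, 148.5, 13.4]
tool_rot: [3.141, -0.0, 1.508]
wrist_force: [0.0, -0.9, -0.8]
grip_width: 0.517
```

```bash
python3 - <<'E'
from h import *
plan()
E
```

```text
t 7.6 tcp [433.8 148.5  13.4] yaw [ 1.7998e+02 -1.0000e-02  8.6390e+01] F [ 0.  -0.9 -0.8] w 44.2
```

```bash
python3 - <<'E'
from h import *
plan((571.2,250,110,82.6),(571.2,250,13,82.6))
E
```

```text
t 7.6 tcp [433.8 148.5  13.4] yaw [ 1.7998e+02 -1.0000e-02  8.6390e+01] F [ 0.  -0.9 -0.8] w 44.2
(571.2, 250, 110, 82.6) shift m [0.11, 0.1308, -0.0965] turn deg [0.02, -0.01, 3.79]
(571.2, 250, 13, 82.6) shift m [0.11, 0.1307, 0.0005] turn deg [0.02, -0.01, 3.79]
```

Call:
play_rows([
  [0.085,[0,0,0],[0,0,0]],
  [0.085,[0,0,0],[0,0,0]],
  [0.085,[0,0,0],[0,0,0]],
  [0.085,[0,0,0],[0,0,0]],
  [0.085,[0,0,0],[0,0,0]],
  [0.085,[0,0,-0.005],[0,0,0]],
  [0.085,[0,0,-0.015],[0,0,0]],
  [0.085,[0,0,-0.03],[0,0,0]],
  [0.085,[0,0,-0.055],[0,0,0]],
  [0.085,[0,0,-0.08],[0,0,0]],
  [0.085,[0,0,-0.1],[0,0,0]],
  [0.085,[0,0,-0.1],[0,0,0]],
])

```text
time: 8.8
tcp_pos: [435.4, 149.1, 116.4]
tool_rot: [3.136, -0.002, 1.507]
wrist_force: [-0.4, 0.1, 0.2]
grip_width: 0.99
```

```bash
python3 - <<'E'
from h import *
plan((571.2,250,110,82.6),(571.2,250,13,82.6))
p,d=viewer.capture("top"); cv2.imwrite("pics/t5.png",cv2.resize(p[130:330,220:460],None,fx=3,fy=3))
E
```

```text
t 8.8 tcp [435.4 149.1 116.4] yaw [ 1.7969e+02 -1.1000e-01  8.6370e+01] F [-0.4  0.1  0.2] w 84.5
(571.2, 250, 110, 82.6) shift m [0.1092, 0.1291, 0.0073] turn deg [0.3, -0.12, 3.77]
(571.2, 250, 13, 82.6) shift m [0.1091, 0.1285, 0.1043] turn deg [0.3, -0.12, 3.77]
```

View pics/t5.png

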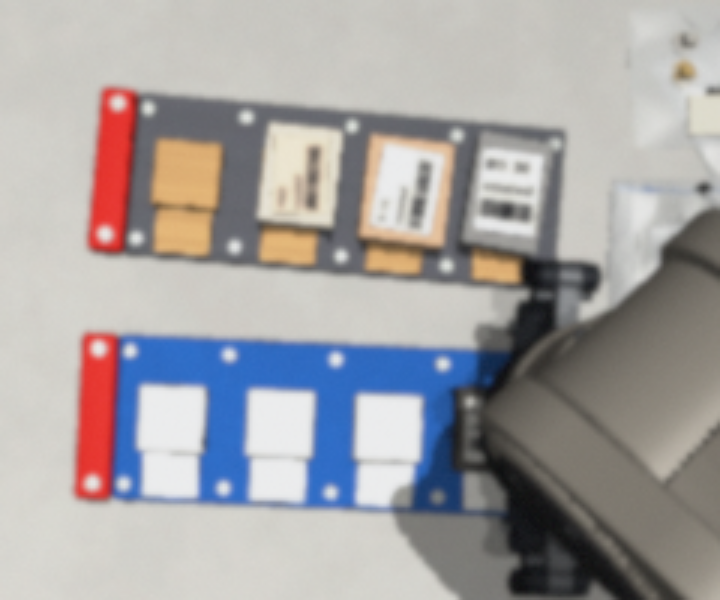

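Call:
play_rows([
  [0.085,[0.008,0.01,0],[0,0,0.3]],
  [0.085,[0.027,0.032,0],[0,0,1]],
  [0.085,[0.053,0.063,0],[0,0,2]],
  [0.085,[0.08,0.095,0],[0,0,3]],
  [0.085,[0.1,0.119,0.003],[0,0,3.7]],
  [0.085,[0.109,0.129,0.012],[0,0,3.8]],
  [0.085,[0.11,0.131,0.028],[0,0,3.8]],
  [0.085,[0.11,0.131,0.045],[0,0,3.8]],
  [0.085,[0.11,0.131,0.062],[0,0,3.8]],
  [0.085,[0.11,0.131,0.078],[0,0,3.8]],
  [0.085,[0.11,0.131,0.09],[0,0,3.8]],
  [0.085,[0.11,0.131,0.098],[0,0,3.8]],
  [0.085,[0.11,0.131,0.101],[0,0,3.8]],
  [0.085,[0.11,0.131,0.101],[0,0,3.8]],
  [0.085,[0.11,0.131,0.101],[0,0,3.8]],
])

```text
time: 10.35
tcp_pos: [571.8, 250.1, 12.9]
tool_rot: [3.141, -0.001, 1.441]
wrist_force: [-0.2, -0.2, 0.0]
grip_width: 0.995
```

```bash
python3 - <<'E'
from h import *
plan((571.2,250,13,82.6))
p,d=viewer.capture("wrist"); cv2.imwrite("pics/w6.png",p)
E
```

```text
t 10.35 tcp [571.8 250.1  12.9] yaw [ 1.7994e+02 -4.0000e-02  8.2580e+01] F [-0.2 -0.2  0. ] w 85.0
(571.2, 250, 13, 82.6) shift m [-0.0002, -0.0005, -0.0001] turn deg [0.06, -0.04, -0.02]
```

View pics/w6.png

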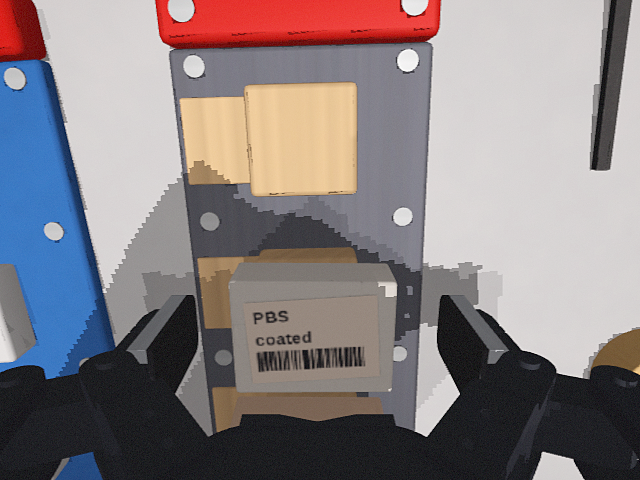

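Call:
play_rows([
  [0.035,[0,0,0],[0,0,0]],
  [0.035,[0,0,0],[0,0,0]],
  [0.035,[0,0,0],[0,0,0]],
  [0.035,[0,0,0],[0,0,0]],
  [0.035,[0,0,0],[0,0,0]],
  [0.035,[0,0,0],[0,0,0]],
  [0.035,[0,0,0],[0,0,0]],
  [0.035,[0,0,-0.004],[0,0,0]],
  [0.035,[0,0,-0.014],[0,0,0]],
  [0.035,[0,0,-0.03],[0,0,0]],
  [0.035,[0,0,-0.05],[0,0,0]],
  [0.035,[0,0,-0.07],[0,0,0]],
  [0.035,[0,0,-0.085],[0,0,0]],
  [0.035,[0,0,-0.09],[0,0,0]],
])

```text
time: 11.8
tcp_pos: [572.4, 250.5, 104.9]
tool_rot: [3.139, -0.002, 1.441]
wrist_force: [-0.6, -0.2, 0.1]
grip_width: 0.598
```

```bash
python3 - <<'E'
from h import *
plan((437.5,206,103,86.4))
E
```

```text
t 11.8 tcp [572.4 250.5 104.9] yaw [ 1.7983e+02 -1.1000e-01  8.2580e+01] F [-0.6 -0.2  0.1] w 51.0
(437.5, 206, 103, 86.4) shift m [-0.0615, -0.128, 0.0014] turn deg [0.18, -0.1, -3.82]
```

Call:
play_rows([
  [0.035,[-0.004,-0.008,0],[0,0,-0.3]],
  [0.035,[-0.012,-0.025,0],[0,0,-0.8]],
  [0.035,[-0.023,-0.048,0],[0,0,-1.5]],
  [0.035,[-0.035,-0.072,0],[0,0,-2.2]],
  [0.035,[-0.046,-0.096,0],[0,0,-2.9]],
  [0.035,[-0.055,-0.115,0],[0,0,-3.5]],
  [0.035,[-0.06,-0.125,0.003],[0,0,-3.8]],
  [0.035,[-0.061,-0.1275,0.012],[0,0,-3.8]],
  [0.035,[-0.061,-0.1275,0.026],[0,0,-3.8]],
  [0.035,[-0.061,-0.1275,0.042],[0,0,-3.8]],
  [0.035,[-0.061,-0.1275,0.056],[0,0,-3.8]],
  [0.035,[-0.061,-0.1275,0.067],[0,0,-3.8]],
  [0.035,[-0.061,-0.1275,0.076],[0,0,-3.8]],
  [0.035,[-0.061,-0.1275,0.083],[0,0,-3.8]],
  [0.035,[-0.061,-0.1275,0.087],[0,0,-3.8]],
  [0.035,[-0.061,-0.1275,0.089],[0,0,-3.8]],
  [0.035,[-0.061,-0.1275,0.0895],[0,0,-3.8]],
  [0.035,[-0.061,-0.1275,0.0895],[0,0,-3.8]],
  [0.035,[-0.061,-0.1275,0.0895],[0,0,-3.8]],
])

```text
time: 13.7
tcp_pos: [437.3, 205.9, 13.1]
tool_rot: [3.141, -0.0, 1.508]
wrist_force: [0.1, -0.3, -0.4]
grip_width: 0.599
```

```bash
python3 - <<'E'
from h import *
plan((437.5,206,13,86.4),(561.7,194.8,13,82))
p,d=viewer.capture("wrist"); cv2.imwrite("pics/w7.png",p)
E
```

```text
t 13.7 tcp [437.3 205.9  13.1] yaw [ 1.7996e+02 -2.0000e-02  8.6380e+01] F [ 0.1 -0.3 -0.4] w 51.1
(437.5, 206, 13, 86.4) shift m [0.0001, 0.0002, 0.0001] turn deg [0.04, -0.02, -0.02]
(561.7, 194.8, 13, 82) shift m [-0.0032, 0.1249, 0.0002] turn deg [0.04, -0.02, 4.38]
```

View pics/w7.png

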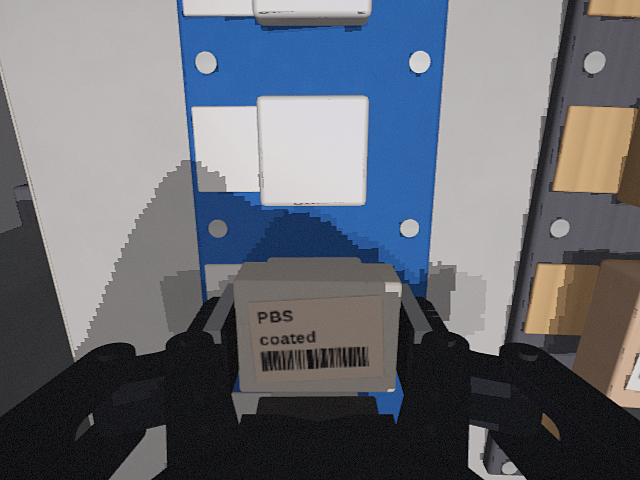

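Call:
play_rows([
  [0.085,[0,0,0],[0,0,0]],
  [0.085,[0,0,0],[0,0,0]],
  [0.085,[0,0,0],[0,0,0]],
  [0.085,[0,0,0],[0,0,0]],
  [0.085,[0,0,0],[0,0,0]],
  [0.085,[0,0,-0.005],[0,0,0]],
  [0.085,[0,0,-0.015],[0,0,0]],
  [0.085,[0,0,-0.03],[0,0,0]],
  [0.085,[0,0,-0.055],[0,0,0]],
  [0.085,[0,0,-0.08],[0,0,0]],
  [0.085,[0,0.008,-0.095],[0,0,0.5]],
  [0.085,[0,0.025,-0.1],[0,0,1]],
  [0.085,[-0.001,0.05,-0.1],[0,0,2]],
  [0.085,[-0.002,0.08,-0.1],[0,0,3]],
  [0.085,[-0.003,0.105,-0.1],[0,0,4]],
  [0.085,[-0.003,0.12,-0.098],[0,0,4.4]],
  [0.085,[-0.003,0.125,-0.09],[0,0,4.4]],
  [0.085,[-0.003,0.125,-0.08],[0,0,4.4]],
  [0.085,[-0.003,0.125,-0.07],[0,0,4.4]],
  [0.085,[-0.003,0.125,-0.07],[0,0,4.4]],
])

```text
time: 15.75
tcp_pos: [559.2, 194.6, 80.9]
tool_rot: [-3.138, 0.002, 1.432]
wrist_force: [-0.3, -0.8, -0.6]
grip_width: 0.994
```

```bash
python3 mw.py w8; python3 -c "
from h import *
plan((561.7,194.8,13,82))"
```

```text
t 15.85 tcp [560.5 195.1  82.4] yaw [-1.7993e+02  3.0000e-02  8.2040e+01] F [-0.5 -0.5  0.6] w 85.0
tops px [319. 263.] rect [562.4 195.3] [45.8 54.5] 82.1 medz 42.0 bgr [107. 114. 125.]
tops px [ 67. 272.] rect [440.6 206.7] [40.9 54.5] 86.1 medz 40.2 bgr [180. 188. 199.]
tops px [329. 359.] rect [560.8 142.9] [43.1 59.6] 78.6 medz 42.0 bgr [139. 138. 141.]
tops px [ 73. 351.] rect [438.5 166.1] [49.2 23.1] 3.6 medz 43.9 bgr [85. 86. 89.]
seats px [34. 35.] rect [447.4 315.7] [29.7 36. ] 82.0 medz 21.4 bgr [197. 198. 201.]
seats px [313.  24.] rect [575.2 302.4] [20.6 35.9] 82.0 medz 21.4 bgr [129. 173. 207.]
seats px [318. 135.] rect [570.1 253.5] [35.6 35.6] 84.1 medz 21.4 bgr [134. 179. 213.]
seats px [ 58. 152.] rect [442.8 262.9] [35.6 37.4] 86.6 medz 21.5 bgr [204. 205. 209.]
seats px [129. 259.] rect [462.6 203.4] [40.2  3.1] 87.2 medz 25.4 bgr [ 96.  97. 101.]
seats px [331. 313.] rect [564.6 158.3] [ 2.7 59.1] 78.6 medz 25.3 bgr [74. 73. 74.]
t 15.9 tcp [561.  195.2  82.8] yaw [-1.7998e+02  1.0000e-02  8.2030e+01] F [ 0.3 -0.3  0.1] w 85.0
t 15.9 tcp [561.  195.2  82.8] yaw [-1.7998e+02  1.0000e-02  8.2030e+01] F [ 0.3 -0.3  0.1] w 85.0
(561.7, 194.8, 13, 82) shift m [-0.0003, 0.0008, 0.0698] turn deg [-0.02, 0.01, 0.03]
```

View pics/w8.png

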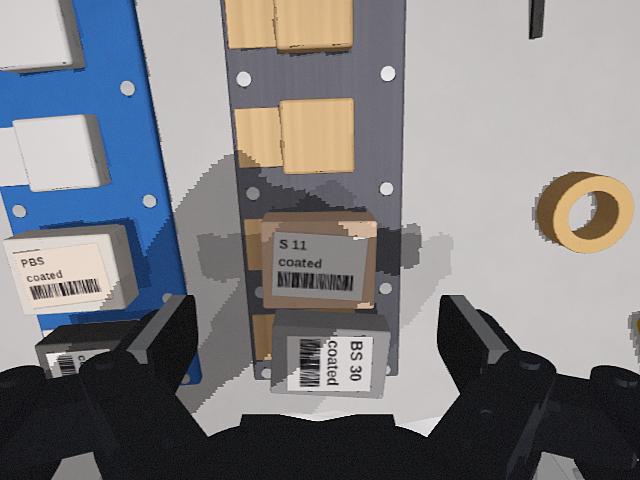

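Call:
play_rows([
  [0.085,[0,0.001,0.008],[0,0,0]],
  [0.085,[0,0.001,0.022],[0,0,0]],
  [0.085,[0,0.001,0.038],[0,0,0]],
  [0.085,[0,0.001,0.052],[0,0,0]],
  [0.085,[0,0.001,0.062],[0,0,0]],
  [0.085,[0,0.001,0.068],[0,0,0]],
  [0.085,[0,0.001,0.07],[0,0,0]],
  [0.085,[0,0.001,0.07],[0,0,0]],
  [0.085,[0,0.001,0.07],[0,0,0]],
  [0.035,[0,0.001,0.07],[0,0,0]],
  [0.035,[0,0.001,0.07],[0,0,0]],
  [0.035,[0,0.001,0.07],[0,0,0]],
  [0.035,[0,0.001,0.07],[0,0,0]],
  [0.035,[0,0.001,0.07],[0,0,0]],
  [0.035,[0,0.001,0.07],[0,0,0]],
  [0.035,[0,0.001,0.07],[0,0,0]],
])

```text
time: 17.5
tcp_pos: [563.1, 195.1, 13.5]
tool_rot: [3.141, -0.001, 1.431]
wrist_force: [-0.8, -0.3, 6.7]
grip_width: 0.633
```

```bash
python3 - <<'E'
from h import *
plan((441,263.4,103,86.4),(441,263.4,13,86.4))
p,d=viewer.capture("wrist"); cv2.imwrite("pics/w9.png",p)
E
```

```text
t 17.5 tcp [563.1 195.1  13.5] yaw [ 1.7994e+02 -3.0000e-02  8.1980e+01] F [-0.8 -0.3  6.7] w 54.1
(441, 263.4, 103, 86.4) shift m [0.0507, -0.1303, -0.0896] turn deg [0.06, -0.03, -4.42]
(441, 263.4, 13, 86.4) shift m [0.0506, -0.1304, 0.0004] turn deg [0.06, -0.03, -4.42]
```

View pics/w9.png

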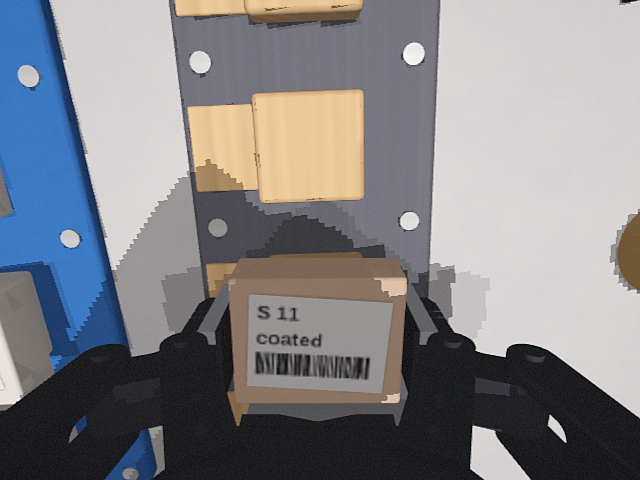

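Call:
play_rows([
  [0.035,[0,0,-0.004],[0,0,0]],
  [0.035,[0,0,-0.014],[0,0,0]],
  [0.035,[0,0,-0.03],[0,0,0]],
  [0.035,[0,0,-0.05],[0,0,0]],
  [0.035,[0.003,-0.008,-0.065],[0,0,-0.3]],
  [0.035,[0.01,-0.025,-0.07],[0,0,-0.8]],
  [0.035,[0.019,-0.048,-0.07],[0,0,-1.6]],
  [0.035,[0.029,-0.074,-0.07],[0,0,-2.5]],
  [0.035,[0.038,-0.098,-0.07],[0,0,-3.4]],
  [0.035,[0.045,-0.116,-0.07],[0,0,-4]],
  [0.035,[0.0495,-0.127,-0.068],[0,0,-4.4]],
  [0.035,[0.0507,-0.1304,-0.06],[0,0,-4.4]],
  [0.035,[0.0507,-0.1304,-0.046],[0,0,-4.4]],
  [0.035,[0.0507,-0.1304,-0.032],[0,0,-4.4]],
  [0.035,[0.0507,-0.1304,-0.02],[0,0,-4.4]],
  [0.035,[0.0507,-0.1304,-0.011],[0,0,-4.4]],
  [0.035,[0.0507,-0.1304,-0.005],[0,0,-4.4]],
  [0.035,[0.0507,-0.1304,-0.001],[0,0,-4.4]],
  [0.035,[0.0507,-0.1304,-0.0005],[0,0,-4.4]],
  [0.035,[0.0507,-0.1304,-0.0005],[0,0,-4.4]],
])

```text
time: 19.55
tcp_pos: [440.8, 263.3, 13.5]
tool_rot: [3.141, -0.0, 1.508]
wrist_force: [-1.0, -0.3, -0.5]
grip_width: 0.635
```

```bash
python3 - <<'E'
from h import *
plan((441,263.4,13,86.4),(560,142.1,13,78.4))
p,d=viewer.capture("wrist"); cv2.imwrite("pics/w10.png",p)
E
```

```text
t 19.55 tcp [440.8 263.3  13.5] yaw [ 1.7997e+02 -1.0000e-02  8.6380e+01] F [-1.  -0.3 -0.5] w 54.2
(441, 263.4, 13, 86.4) shift m [0.0001, 0.0002, 0.0005] turn deg [0.03, -0.01, -0.02]
(560, 142.1, 13, 78.4) shift m [-0.1135, 0.1266, 0.0006] turn deg [0.03, -0.02, 7.98]
```

View pics/w10.png

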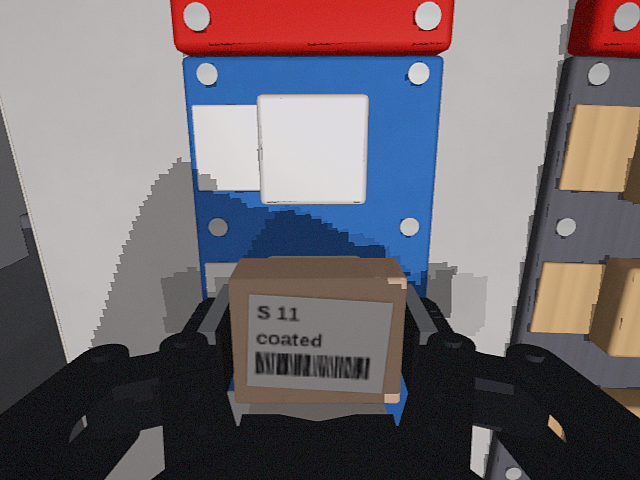

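Call:
play_rows([
  [0.085,[0,0,0],[0,0,0]],
  [0.085,[0,0,0],[0,0,0]],
  [0.085,[0,0,0],[0,0,0]],
  [0.085,[0,0,0],[0,0,0]],
  [0.085,[0,0,0],[0,0,0]],
  [0.085,[0,0,-0.005],[0,0,0]],
  [0.085,[0,0,-0.015],[0,0,0]],
  [0.085,[0,0,-0.03],[0,0,0]],
  [0.085,[0,0,-0.055],[0,0,0]],
  [0.085,[0,0,-0.08],[0,0,0]],
  [0.085,[-0.007,0.008,-0.095],[0,0,0.5]],
  [0.085,[-0.022,0.025,-0.1],[0,0,1.5]],
  [0.085,[-0.045,0.05,-0.1],[0,0,3]],
  [0.085,[-0.07,0.078,-0.1],[0,0,5]],
  [0.085,[-0.093,0.104,-0.1],[0,0,6.5]],
  [0.085,[-0.108,0.12,-0.098],[0,0,7.5]],
  [0.085,[-0.1135,0.1266,-0.09],[0,0,8]],
  [0.085,[-0.1135,0.1266,-0.08],[0,0,8]],
  [0.085,[-0.1135,0.1266,-0.07],[0,0,8]],
  [0.085,[-0.1135,0.1266,-0.07],[0,0,8]],
])

```text
time: 21.6
tcp_pos: [557.1, 143.3, 81.3]
tool_rot: [-3.138, 0.001, 1.371]
wrist_force: [-1.7, -0.6, 0.1]
grip_width: 0.995
```

```bash
python3 mw.py w11; python3 -c "
from h import *
plan((560,142.1,13,78.4))"
```

```text
t 21.7 tcp [558.4 143.3  82.8] yaw [-1.7991e+02  1.0000e-02  7.8530e+01] F [ 1.   0.5 -0.8] w 85.0
tops px [29. 58.] rect [456.8 259.2] [42.1 33.1] 86.3 medz 41.8 bgr [167. 178. 192.]
tops px [ 46. 186.] rect [442.2 205.7] [39.8 51.3] 86.0 medz 40.1 bgr [184. 193. 205.]
tops px [320. 266.] rect [560.6 141.9] [41.  59.7] 78.6 medz 42.0 bgr [102. 101. 104.]
tops px [ 69. 298.] rect [438.3 150.3] [46.7 49.9] 86.6 medz 44.2 bgr [134. 134. 137.]
seats px [72. 51.] rect [467.5 260.6] [44.5  3.1] 86.7 medz 25.3 bgr [ 74.  84. 103.]
seats px [292.  32.] rect [569.7 249.3] [29.  35.5] 84.1 medz 21.4 bgr [133. 178. 212.]
seats px [305. 149.] rect [564.2 195.8] [35.6 35.5] 84.0 medz 21.4 bgr [136. 181. 216.]
seats px [103. 174.] rect [462.4 203.8] [38.9  2.9] 86.0 medz 25.5 bgr [ 98.  99. 104.]
seats px [125. 275.] rect [455.5 149.5] [41.   3.1] 86.5 medz 25.5 bgr [38. 37. 38.]
t 21.75 tcp [559.  143.2  83.2] yaw [-1.7996e+02 -1.0000e-02  7.8500e+01] F [ 0.4 -0.   0.6] w 84.8
t 21.75 tcp [559.  143.2  83.2] yaw [-1.7996e+02 -1.0000e-02  7.8500e+01] F [ 0.4 -0.   0.6] w 84.8
(560, 142.1, 13, 78.4) shift m [-0.0008, 0.0013, 0.0702] turn deg [-0.04, -0.01, 0.1]
```

View pics/w11.png

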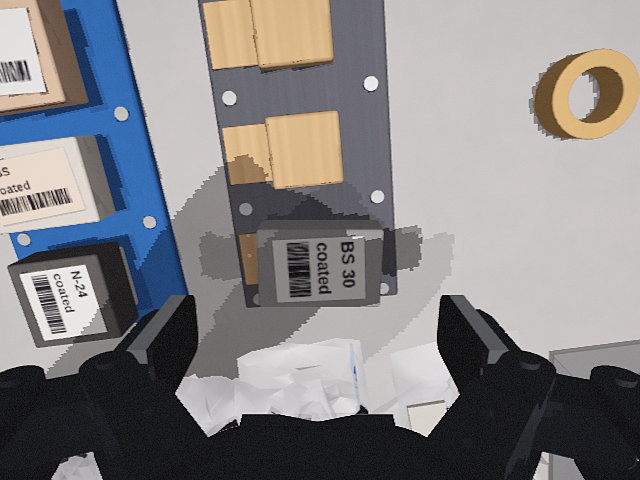

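Call:
play_rows([
  [0.085,[-0.001,0.001,0.008],[0,0,0]],
  [0.085,[-0.001,0.001,0.022],[0,0,0]],
  [0.085,[-0.001,0.001,0.038],[0,0,0]],
  [0.085,[-0.001,0.001,0.052],[0,0,0]],
  [0.085,[-0.001,0.001,0.062],[0,0,0]],
  [0.085,[-0.001,0.001,0.068],[0,0,0]],
  [0.085,[-0.001,0.001,0.07],[0,0,0]],
  [0.085,[-0.001,0.001,0.07],[0,0,0]],
  [0.085,[-0.001,0.001,0.07],[0,0,0]],
  [0.04,[-0.001,0.001,0.07],[0,0,0]],
  [0.04,[-0.001,0.001,0.07],[0,0,0]],
  [0.04,[-0.001,0.001,0.07],[0,0,0]],
  [0.04,[-0.001,0.001,0.07],[0,0,0]],
  [0.04,[-0.001,0.001,0.07],[0,0,0]],
  [0.04,[-0.001,0.001,0.07],[0,0,0]],
  [0.04,[-0.001,0.001,0.07],[0,0,0]],
])

```text
time: 23.35
tcp_pos: [561.1, 141.0, 14.1]
tool_rot: [3.14, -0.001, 1.368]
wrist_force: [-0.4, -0.9, 6.3]
grip_width: 0.691
```

```bash
python3 - <<'E'
from h import *
plan((444.5,321.2,103,86.4),(444.5,321.2,13,86.4))
p,d=viewer.capture("wrist"); cv2.imwrite("pics/w12.png",p)
E
```

```text
t 23.35 tcp [561.1 141.   14.1] yaw [ 1.7993e+02 -3.0000e-02  7.8370e+01] F [-0.4 -0.9  6.3] w 59.0
(444.5, 321.2, 103, 86.4) shift m [0.1531, -0.1504, -0.089] turn deg [0.08, -0.03, -8.03]
(444.5, 321.2, 13, 86.4) shift m [0.1531, -0.1505, 0.001] turn deg [0.08, -0.03, -8.03]
```

View pics/w12.png

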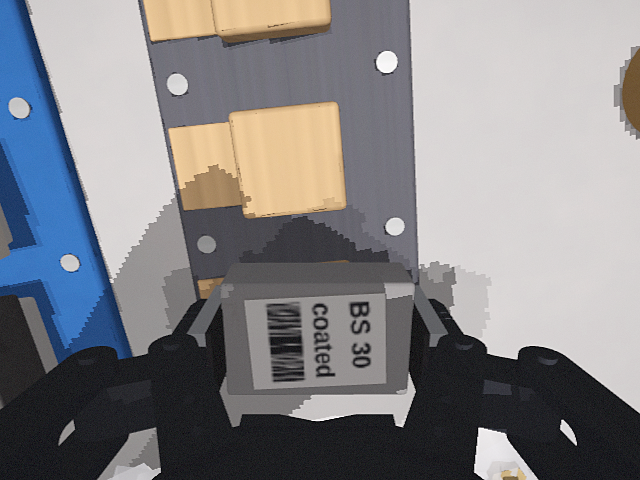

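Call:
play_rows([
  [0.04,[0,0,-0.004],[0,0,0]],
  [0.04,[0,0,-0.014],[0,0,0]],
  [0.04,[0,0,-0.03],[0,0,0]],
  [0.04,[0,0,-0.05],[0,0,0]],
  [0.04,[0.004,-0.004,-0.07],[0,0,0]],
  [0.04,[0.014,-0.014,-0.083],[0,0,-0.5]],
  [0.04,[0.03,-0.03,-0.088],[0,0,-1.5]],
  [0.04,[0.05,-0.05,-0.09],[0,0,-2.5]],
  [0.04,[0.072,-0.071,-0.09],[0,0,-3.7]],
  [0.04,[0.094,-0.093,-0.09],[0,0,-5]],
  [0.04,[0.115,-0.114,-0.09],[0,0,-6]],
  [0.04,[0.133,-0.132,-0.09],[0,0,-7]],
  [0.04,[0.145,-0.144,-0.088],[0,0,-7.7]],
  [0.04,[0.1515,-0.1495,-0.08],[0,0,-8]],
  [0.04,[0.1525,-0.1505,-0.066],[0,0,-8]],
  [0.04,[0.1525,-0.1505,-0.05],[0,0,-8]],
  [0.04,[0.1525,-0.1505,-0.036],[0,0,-8]],
  [0.04,[0.1525,-0.1505,-0.026],[0,0,-8]],
  [0.04,[0.1525,-0.1505,-0.02],[0,0,-8]],
  [0.04,[0.1525,-0.1505,-0.02],[0,0,-8]],
])

```text
time: 25.4
tcp_pos: [443.5, 319.7, 32.2]
tool_rot: [-3.14, 0.001, 1.507]
wrist_force: [-0.2, 0.1, -0.6]
grip_width: 0.692
```

Call:
play_rows([
  [0.04,[0,0,0.005],[0,0,0]],
  [0.04,[0,0,0.011],[0,0,0]],
  [0.04,[0,0,0.016],[0,0,0]],
  [0.04,[0,0,0.0185],[0,0,0]],
  [0.04,[0,0,0.0195],[0,0,0]],
  [0.04,[0,0,0.0195],[0,0,0]],
  [0.04,[0,0,0.0195],[0,0,0]],
])

```text
time: 26.1
tcp_pos: [443.6, 320.3, 14.1]
tool_rot: [3.141, 0.0, 1.508]
wrist_force: [-1.7, -0.9, 5.6]
grip_width: 0.689
```

```bash
python3 - <<'E'
from h import *
plan((444.5,321.2,13,86.4))
p,d=viewer.capture("wrist"); cv2.imwrite("pics/w13.png",p)
E
```

```text
t 26.1 tcp [443.6 320.3  14.1] yaw [1.7999e+02 3.0000e-02 8.6390e+01] F [-1.7 -0.9  5.6] w 58.9
(444.5, 321.2, 13, 86.4) shift m [0.0009, 0.0008, 0.0011] turn deg [0.01, 0.03, -0.01]
```

View pics/w13.png

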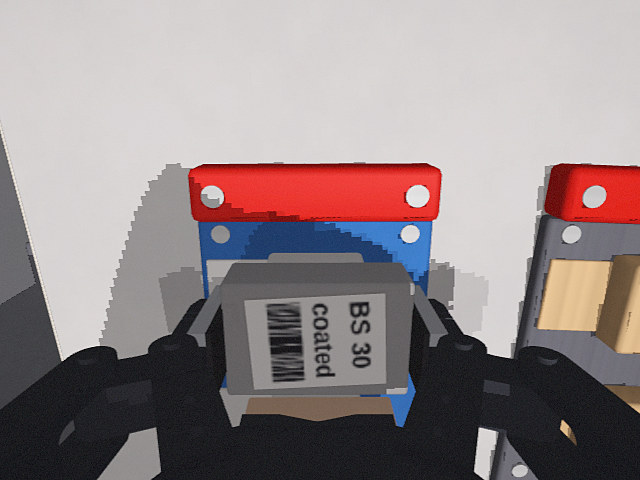

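Call:
play_rows([
  [0.085,[0,0,0],[0,0,0]],
  [0.085,[0,0,0],[0,0,0]],
  [0.085,[0,0,0],[0,0,0]],
  [0.085,[0,0,0],[0,0,0]],
  [0.085,[0,0,0],[0,0,0]],
  [0.085,[0,0,-0.005],[0,0,0]],
  [0.085,[0,0,-0.015],[0,0,0]],
  [0.085,[0,0,-0.03],[0,0,0]],
  [0.085,[0,0,-0.055],[0,0,0]],
  [0.085,[0,0,-0.085],[0,0,0]],
  [0.085,[0,0.01,-0.12],[0,0,0]],
  [0.085,[-0.02,0.03,-0.15],[0,0,0]],
  [0.085,[-0.055,0.055,-0.18],[0,0,0]],
  [0.085,[-0.095,0.08,-0.2],[0,0,0]],
  [0.085,[-0.14,0.1,-0.215],[0,0,0]],
  [0.085,[-0.18,0.11,-0.22],[0,0,0]],
  [0.085,[-0.21,0.115,-0.22],[0,0,0]],
  [0.085,[-0.22,0.115,-0.22],[0,0,0]],
  [0.085,[-0.22,0.115,-0.22],[0,0,0]],
  [0.085,[-0.22,0.115,-0.22],[0,0,0]],
])

```text
time: 28.15
tcp_pos: [544.2, 95.4, 234.5]
tool_rot: [3.141, -0.001, 1.51]
wrist_force: [0.0, 0.7, 0.4]
grip_width: 0.998
```

```bash
python3 mw.py w14; python3 - <<'E'
from h import *
for n in ["top","scene"]:
    p,d=viewer.capture(n); cv2.imwrite(f"pics/{n}0.png",p); np.save(f"pics/{n}0.npy",d)
E
python3 m0.py
```

```text
t 28.25 tcp [544.2  96.  234.2] yaw [ 1.7999e+02 -6.0000e-02  8.6570e+01] F [ 0.4 -0.2 -0.6] w 84.8
tops px [167.  11.] rect [442.1 246.1] [14.7 56.2] 86.6 medz 41.8 bgr [157. 168. 185.]
tops px [172.  69.] rect [439.6 205.4] [39.8 53. ] 86.6 medz 40.1 bgr [180. 189. 200.]
tops px [178. 144.] rect [436.6 149.2] [44.  46.8] 86.6 medz 44.1 bgr [145. 145. 148.]
seats px [336.  11.] rect [568.9 242.2] [17.  36.1] 86.6 medz 21.3 bgr [121. 163. 197.]
seats px [333.  76.] rect [564.  195.2] [35.9 35.6] 84.8 medz 21.4 bgr [127. 171. 205.]
seats px [329. 147.] rect [558.1 138. ] [35.8 35.7] 84.1 medz 21.4 bgr [128. 172. 206.]
t 28.3 tcp [544.2  95.8 234. ] yaw [-1.800e+02 -4.000e-02  8.657e+01] F [0.4 0.5 0.4] w 85.3
top blue px [336. 265.] rect [438.3 235.1] [230.8  86.4] 86.5 medz 7.3 bgr [196. 112.  57.]
top blue px [261. 272.] rect [439.8 347.6] [11.3 74.5] 89.4 medz 6.9 bgr [197. 113.  63.]
top blue px [398. 291.] rect [408.1 127.3] [11.4 35.7] 88.3 medz 7.4 bgr [180. 108.  64.]
top red px [257. 187.] rect [578.4 351.9] [18.2 86.9] 84.0 medz 15.1 bgr [ 54.  59. 226.]
top red px [252. 269.] rect [445.8 362.2] [17.6 85.6] 86.4 medz 15.1 bgr [ 58.  61. 230.]
top tops px [277. 269.] rect [443.9 320.4] [40.5 59.2] 88.9 medz 41.7 bgr [188. 188. 187.]
top tops px [314. 270.] rect [441.1 263.3] [44.9 54.7] 86.5 medz 41.7 bgr [198. 208. 219.]
top tops px [350. 272.] rect [437.5 207.2] [40.2 51.9] 85.4 medz 39.7 bgr [200. 213. 220.]
top tops px [386. 273.] rect [433.8 151. ] [45.5 45.2] 88.3 medz 43.7 bgr [166. 165. 164.]
```

View pics/w14.png

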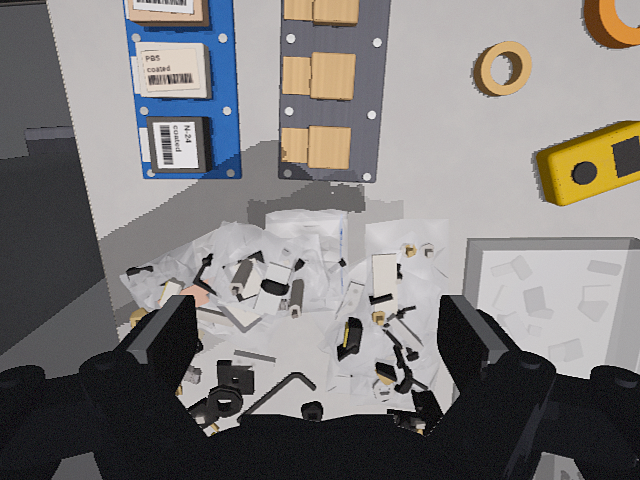

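```bash
python3 - <<'E'
from h import *
p=cv2.imread("pics/top0.png"); cv2.imwrite("pics/t15.png",cv2.resize(p[130:330,220:460],None,fx=3,fy=3))
E
```

```text
(no output)
```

View pics/t15.png

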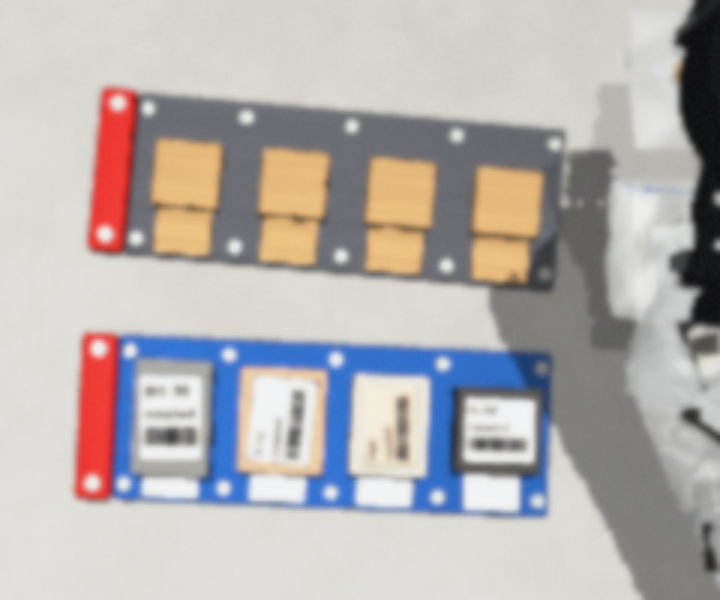

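The picture shows the four boxes on the blue rack. From the red end (crop x about 173, 282, 390, 498) they are grey, salmon, cream and dark. All four wooden seats are empty.

```bash
python3 -c "
from workcell import arm
print(arm.job_done())"
```

```text
the job is handed in; nothing more can be done
None
```

I moved all four boxes to the blue rack and handed the job in at about 28 s. The order on the dark rack was dark, cream, salmon, grey from the red end. It is now grey, salmon, cream, dark from the red end of the blue rack.

- **Position and height:** the last top view put each lid centre within about 3 mm of its seat's centre. The lid heights matched boxes standing on the seats to about 1 mm.
- **Release:** all four were let go and the gripper is clear of the racks, over the bench.
- **Forces:** the largest force shown at the end of a move was about 7 N.
- **Disagreements:** the camera calibrations differ slightly. Wrist and top views were about 2 mm apart, and the scene view was 3–4 mm off the top view. I worked from the mean of the wrist and top views. The last top-view check compared boxes and seats within the one camera.
- **Not checked:** the final scene picture gave no usable measurements, so no second fixed camera confirmed the result. The last wrist picture fully showed only the cream and dark boxes, also within about 2 mm of their seats.

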